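Roll the rolling pin off the dough circle to the red line

TASK

Dough is about to be laid on the printed circles of the pastry mat, and the wooden rolling pin is lying across them. Push the pin with the fingertips so that it rolls over the mat to the red line, and leave it at rest lying along that line, squarely on top of it. Roll it, do not lift or drag it, and leave the flour shaker, cutter ring, brush and honey jar where they are.

Things in the scene. Friction and masses are not known exactly. Their poses are not given: they have to be found in the camera images.
- rolling_pin: Smooth beech rolling pin, about 0.34 kg, loose. Barrel 50 mm thick, 200 long, with 25 mm thick handles: 330 over all. Origin at mid-axis, 25 mm above the mat; x along it, y and z turn as it rolls. Starts 150 to 250 mm from the line, within 0.06 rad of parallel; rolls straight. Rolls freely if pushed 0 to 8 mm above its axis or stroked along its top; wedges in between. Coasts 6 mm from 0.1 m/s.
- pastry_mat: Grey-green soft silicone pastry mat fixed to the table, 400 mm (its x) by 600 mm (its y), 3 mm thick, printed with pale ruler ticks along its edges and three pale concentric dough circles. Origin at the centre of its underside. Its x and y axes are level and within 0.35 rad of the world's.
- red_line (a point): The middle of the red line printed across the mat, on its top face (3 mm above the table). The line is 6 mm wide and runs along this point's x axis over the whole 400 mm of the mat, at y = -110 mm on the mat. The point's y axis lies in the mat and points from the line towards the circles.
- circle_center (a point): Centre of the printed circles (150, 200 and 250 mm in diameter), on the mat's top face, 200 mm from the red line.
- flour_shaker: Standing steel flour shaker with a perforated domed lid, 66 mm in diameter, 91 mm high, loose, on the mat beyond the red line. Origin at the centre of its underside.
- pastry_cutter: Thin round steel cutter ring, 72 mm in diameter, 45 mm high, loose, on the mat beyond the red line. Origin at the centre of its underside.
- pastry_brush: Wooden pastry brush, 200 mm long, about 30 mm wide, loose, lying about parallel to the red line at the mat's other end, behind the pin. Its x axis runs along it.
- honey_jar: Amber glass jar with a brass-coloured cap, 68 mm in diameter, 100 mm high, loose, standing on the mat beyond the red line. Origin at the centre of its underside.

How it is judged:
By the outcome, as a careful person would: the job done as asked, in the order asked, and still so for the second after the job is handed in, with the robot touching nothing.
It also fails if it takes over 51 s, if anything falls off the work surface, if the arm or the gripper's body presses on something with over 40 N, if the wrist force passes 120 N, or if a joint passes its speed limit or range.

ROBOT

A 7-joint arm with a two-finger parallel gripper is mounted at the origin on the work surface. World frame = base frame: x ahead of the robot, y to its left, z up, the work surface at z = 0. Lengths are in m, angles in rad, forces in N, time in s.
With the tool pointing down it reaches from about 0.35 to 0.9 m from the base axis. Payload 8.1 kg.
Tool frame: the origin (TCP) lies between the finger pads; the fingertips stand ahead of it and the grasp point (between the pads) is the TCP (arm.nose_length is the z of the fingertips in the tool frame, in m); z points along the fingers, y is the line along which they close (so a half turn about z gives the same grasp; the last joint's range is limited). The gripper opens to 92 mm and grips with 3 to 60 N. Pads are 19 mm wide; open, the fingers measure 130 mm over their backs; the gripper's body (75 mm by 190 mm) begins 47 mm behind the grasp point.
Start: joints at [-1.21, 0.434, 0.025, 1.573, -0.012, 1.134, -0.075], TCP at [0.28, 0.559, 0.246] pointing down, gripper open.
Joint ranges: [-2.62, 2.62], [-0.44, 2.09], [-1.27, 1.32], [0.08, 2.57], [-1.32, 4.46], [0.12, 2], [-2.74, 2.74]. Speed limits (rad/s): [2.22, 2.22, 3.01, 3.01, 3.14, 3.14, 3.14].

INTERFACE

Orientations are given as a rotation vector (axis times angle).
In Python, from cell import sensors, optics, arm gives the robot as it stands.
- The arm moves only by the tool arm_command, never from a script. Its argument "deltas" is one flat list of numbers, 7 for each row, row after row: the turn, a rotation vector about the world's x, y, z as a fraction of full scale, then the shift along the world's x, y, z as a fraction of full scale, then the finger opening in mm, from 0 to 91.8. In form: [wx, wy, wz, dx, dy, dz, fingers, wx, wy, wz, dx, dy, dz, fingers, ...]. A call has 1 to 20 rows; each row is the pose to reach, as a shift and turn from the pose commanded when the call began; what a row does not reach only later rows make up. Full scale, the value 1, is 1 m for a shift and 90 degrees for a turn. A row lasts 1/10 s, in which the tool goes at most 50 mm and 8.59 degrees, less where a joint would pass 70% of its speed; a pose out of reach is approached as far as the arm can. A call with a number of a shift or a turn outside -1 to 1 is refused whole. A call with a gripper value outside its range is refused whole. The fingers move at their own pace and stop on an object; "force" is the grip in N (left out, the last holds). Time passes only in rows, so rows that repeat a pose let the fingers close. It gives the time, the measured TCP pose, the force, the opening and the grip force at its end, in the units of the state.
- sensors.observe(): the state, without advancing time (a new reading comes with each control period).
- optics.get_image(name): name is "scene" or "top"; returns the picture (400x640x3 uint8, blue, green, red); there is no depth.
- optics.calibration(name): a dict with "camera_matrix" (3x3 intrinsics, pixels), "rvec" (rotation vector, rad) and "tvec" (3), from world to camera coordinates, as OpenCV has them. Camera axes: x right, y down, z forward; pixel columns grow to the right and rows downward; lengths in m; the calibration is good to about 2 mm. A picture is of the moment at which its call begins. calibration takes no time and is no camera call.
- arm.sign_off(): hands the job in; it is judged then, once.
The state is a dict: "clock": time; "joints": joint angles; "dq": joint speeds; "joint_efforts": joint torques, N m; "position": TCP position; "ee_rot": TCP orientation; "force": force on the tool from outside, world axes, zero at the start; "ft_torque": the same for the moment, N m; "width": opening from 0.0 (shut) to 1.0 (fully open); "gripper_force": force on a finger pad.
Only numpy, scipy, OpenCV 4.12 (cv2) and the standard library are available. Lean on these libraries where they do the work, as an engineer would, in place of code of your own. Each camera call takes 0.05 s, during which the arm holds its last target. There are 200 camera calls.

## Working session

There is one attempt and no reset: what is moved stays moved. The work goes in short steps, Python scripts to look and compute and a tool call to move; the robot and the scene stay as the last step left them, time stands still between calls to the robot, and variables do not carry over. Pictures are saved under pics/ and viewed, at most 10 in all, crops included, and the job is handed in when it is done.

Besides the shell and the picture viewer there is one more tool, called after "Emit:" as name(argument=value, ...), one argument or row to a line, values as JSON. arm_command: Moves the arm, as the interface text tells. Its arguments: {"type":"object","properties":{"deltas":{"type":"array","items":{"type":"number"}},"force":{"type":"number"}},"required":["deltas"]}

```bash
ls; mkdir -p pics; python3 - <<'E'
from cell import sensors, optics, arm
import cv2
s=sensors.observe();print({k:s[k] for k in('clock','position','ee_rot','force','width')},arm.nose_length)
for n in('top','scene'):
    im=optics.get_image(n);cv2.imwrite(f'pics/{n}0.png',im)
    c=optics.calibration(n);print(n,c)
E
```

```text
pics
{'clock': 0.0, 'position': array([0.27943119, 0.55851519, 0.24493926]), 'ee_rot': array([-7.22110753e-01, -3.05723120e+00,  2.46385487e-03]), 'force': array([ 0.07314988, -0.60058114,  0.7833119 ]), 'width': 0.9986032570597859} 0.019
top {'camera_matrix': array([[481.02151766,   0.        , 319.15226994],
       [  0.        , 481.02151766, 196.82369705],
       [  0.        ,   0.        ,   1.        ]]), 'rvec': array([ 2.11648916, -2.12449518,  0.15646216]), 'tvec': array([0.04181206, 0.55061728, 1.13511682])}
scene {'camera_matrix': array([[415.92847419,   0.        , 318.68918388],
       [  0.        , 415.92847419, 193.17451103],
       [  0.        ,   0.        ,   1.        ]]), 'rvec': array([ 2.0326274 ,  0.99935574, -0.5197911 ]), 'tvec': array([-0.35712673, -0.19072607,  1.30558855])}
```

View pics/top0.png

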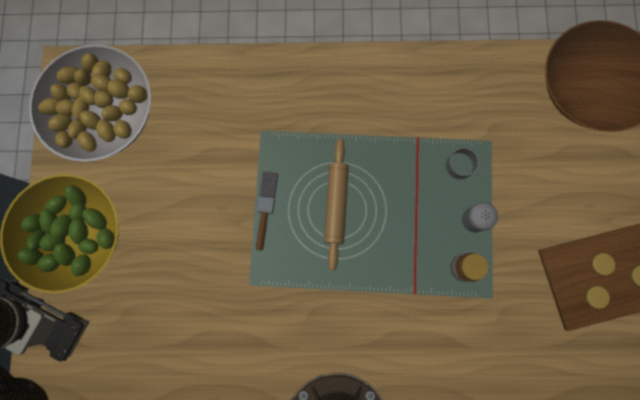

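View pics/scene0.png

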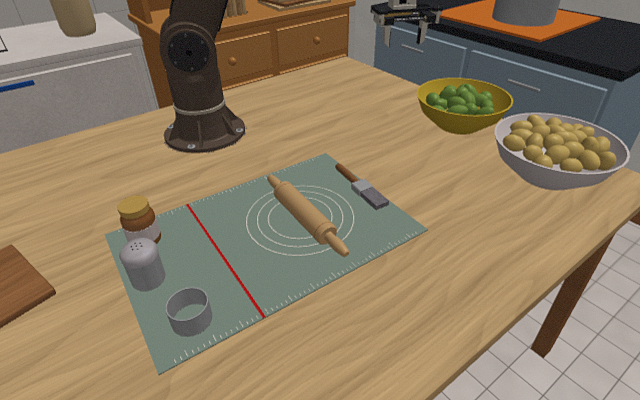

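Top view: the pin's axis runs (340,142)–(333,268), and the red line (418,138)–(415,293). The brush is at about (266,210). The ring, shaker and jar stand beyond the line at (462,163), (482,215) and (470,267). Image right is world -y and image up is +x, so the pin has to roll towards -y.

```bash
cat > h.py <<'E'
import cv2, numpy as np
from cell import sensors, optics, arm
def cast(name,uv,z):
    c=optics.calibration(name);R=cv2.Rodrigues(c['rvec'])[0]
    p=np.atleast_2d(uv).astype(float)
    d=np.c_[p,np.ones(len(p))]@np.linalg.inv(c['camera_matrix']).T@R
    o=-R.T@c['tvec'];return o+d*((z-o[2])/d[:,2])[:,None]
def big(m):
    n,l,s,_=cv2.connectedComponentsWithStats(m.astype(np.uint8));return l==1+np.argmax(s[1:,4])
def masks(im):
    hsv=cv2.cvtColor(im,cv2.COLOR_BGR2HSV);h,s,v=cv2.split(hsv)
    b,g,r=[x.astype(int) for x in cv2.split(im)]
    red=((h<6)|(h>174))&(s>150)&(v>60)
    wood=(h>6)&(h<25)&(s>70)&(v>60)
    mat=(h>60)&(h<100)&(s>25)
    return red,wood,mat
def line(p):  # fitted middle, direction with +x, length, width (5-95% robust)
    vx,vy,_,_=cv2.fitLine(p[:,:2].astype(np.float32),cv2.DIST_HUBER,0,1e-3,1e-3).ravel()
    d=np.array([vx,vy])*(1 if vx>0 else -1);n=np.array([-d[1],d[0]])
    t=p[:,:2]@d;w=p[:,:2]@n
    mid=d*(t.max()+t.min())/2+n*np.median(w)
    return mid,d,np.ptp(t),np.ptp(w)
def measure(name='top',save=None):
    im=optics.get_image(name)
    if save: cv2.imwrite(save,im)
    red,wood,mat=masks(im)
    out={}
    mb=big(mat);hull=cv2.convexHull(np.argwhere(mb)[:,::-1].astype(np.int32))
    inside=np.zeros(im.shape[:2],np.uint8);cv2.fillConvexPoly(inside,hull,1)
    box=cv2.approxPolyDP(hull,8,True)[:,0]
    out['mat']=cast(name,box,.003)[:,:2]
    out['red']=line(cast(name,np.argwhere(red&(inside>0))[:,::-1],.003))
    w=wood&(inside>0)
    n,l,s,c=cv2.connectedComponentsWithStats(cv2.erode(inside,np.ones((5,5)))*w.astype(np.uint8))
    for i in range(1,n):
        if s[i,4]>60:
            out[f'wood{i}']=line(cast(name,np.argwhere(l==i)[:,::-1],.028))+(c[i].round(),s[i,4])
    return out
E
python3 - <<'E'
from h import *
np.set_printoptions(precision=4,suppress=True)
for n in('top','scene'):
    print(n)
    for k,v in measure(n).items():print(k,v)
E
```

```text
topTraceback (most recent call last):
  File "<stdin>", line 5, in <module>
  File "h.py", line 32, in measure
    out['red']=line(cast(name,np.argwhere(red&(inside>0))[:,::-1],.003))
               ~~~~^^^^^^^^^^^^^^^^^^^^^^^^^^^^^^^^^^^^^^^^^^^^^^^^^^^^^
  File "h.py", line 18, in line
    vx,vy,_,_=cv2.fitLine(p[:,:2].astype(np.float32),cv2.DIST_HUBER,0,1e-3,1e-3).ravel()
              ~~~~~~~~~~~^^^^^^^^^^^^^^^^^^^^^^^^^^^^^^^^^^^^^^^^^^^^^^^^^^^^^^^
cv2.error: OpenCV(4.12.0) /io/opencv/modules/imgproc/src/linefit.cpp:50: error: (-215:Assertion failed) count > 0 in function 'fitLine2D_wods'
```

```bash
sed -i 's/mb=big(mat)/mb=big(cv2.morphologyEx(mat.astype(np.uint8),cv2.MORPH_CLOSE,np.ones((9,9))))/' h.py
python3 - <<'E'
from h import *
np.set_printoptions(precision=4,suppress=True)
im=cv2.imread('pics/top0.png');hsv=cv2.cvtColor(im,cv2.COLOR_BGR2HSV)
for p in((416,200),(350,250),(337,205),(335,258),(350,205)):print(p,hsv[p[1],p[0]])
for n in('top','scene'):
    print(n)
    for k,v in measure(n).items():print(k,v)
E
```

```text
(416, 200) [  2 166 114]
(350, 250) [68 39 99]
(337, 205) [ 17 108 127]
(335, 258) [ 18 113 104]
(350, 205) [71 37 97]
top
mat [[ 0.31   -0.3766]
 [ 0.3422  0.2106]
 [ 0.732   0.1905]
 [ 0.697  -0.398 ]]
red (array([ 0.5133, -0.2034]), array([ 0.9985, -0.0549], dtype=float32), np.float64(0.3925719650534898), np.float64(0.003514924440349426))
wood1 (array([ 0.5396, -0.0016]), array([ 0.9976, -0.0692], dtype=float32), np.float64(0.32934367692779304), np.float64(0.04732469189511988), array([336., 204.]), np.int32(1926))
wood10 (array([0.4705, 0.1846]), array([ 0.9904, -0.1382], dtype=float32), np.float64(0.09318893603276884), np.float64(0.0167616032241949), array([261., 230.]), np.int32(220))
wood17 (array([ 0.3804, -0.3291]), array([ 0.0787, -0.9969], dtype=float32), np.float64(0.0775636536898468), np.float64(0.06579122413412497), array([471., 267.]), np.int32(740))
scene
mat [[ 0.7337  0.1939]
 [ 0.7016 -0.4008]
 [ 0.315  -0.381 ]
 [ 0.3377  0.2076]]
red (array([ 0.512 , -0.2033]), array([ 0.9984, -0.0557], dtype=float32), np.float64(0.3981749472753807), np.float64(0.005782182294718774))
wood1 (array([0.4772, 0.169 ]), array([ 0.995 , -0.0995], dtype=float32), np.float64(0.08505786211193167), np.float64(0.01608028027046471), array([346., 174.]), np.int32(97))
wood2 (array([ 0.5365, -0.0014]), array([ 0.9963, -0.0859], dtype=float32), np.float64(0.33613070317773014), np.float64(0.05962271713459539), array([307., 215.]), np.int32(1965))
wood4 (array([ 0.3582, -0.311 ]), array([0.073 , 0.9973], dtype=float32), np.float64(0.060163288925368485), np.float64(0.022313521341545794), array([141., 226.]), np.int32(142))
```

The two views agree: the pin is 329 mm long and 203 mm from the line, turned 0.014 rad relative to it, and both line fits match. I'll move to about 60 mm behind the pin, with the open fingers parallel to the red line.

Emit:
arm_command(
  deltas=[-0.0,0,-0.74,0.264,-0.5,0,91.8,0,0,-0.74,0.264,-0.5,0,91.8,0,0,-0.74,0.264,-0.5,0,91.8,0,0,-0.74,0.264,-0.5,0,91.8,0,0,-0.74,0.264,-0.5,0,91.8,0,0,-0.74,0.264,-0.5,0,91.8,0,0,-0.74,0.264,-0.5,0,91.8,0,0,-0.74,0.264,-0.5,0,91.8,0,0,-0.74,0.264,-0.5,0,91.8,0,0,-0.74,0.264,-0.5,0,91.8,0,0,-0.74,0.264,-0.5,0,91.8,0,0,-0.74,0.264,-0.5,0,91.8,0,0,-0.74,0.264,-0.5,0,91.8,0,0,-0.74,0.264,-0.5,0,91.8,0,0,-0.74,0.264,-0.5,0,91.8],
)

```text
clock: 1.75
position: [0.5431, 0.0607, 0.2456]
ee_rot: [-2.279, -2.161, -0.0]
force: [0.7, 0.4, 0.5]
width: 0.998
gripper_force: 0.0
```

```bash
cat > st.py <<'E'
from h import *
np.set_printoptions(precision=4,suppress=True)
from scipy.spatial.transform import Rotation as Ro
s=sensors.observe();R=Ro.from_rotvec(s['ee_rot']).as_matrix()
print(s['clock'],s['position'],s['force'],'yaw of tool y',np.arctan2(R[1,1],R[0,1]),'z',R[:,2])
E
python3 st.py
```

```text
1.75 [0.5431 0.0607 0.2456] [0.7164 0.4291 0.4788] yaw of tool y -0.05322121078729469 z [-0.0006  0.0007 -1.    ]
```

Emit:
arm_command(
  deltas=[0,0,-0.001,0,0,-0.05,91.8,0,0,-0.001,0,0,-0.1,91.8,0,0,-0.001,0,0,-0.14,91.8,0,0,-0.001,0,0,-0.17,91.8,0,0,-0.001,0,0,-0.185,91.8,0,0,-0.001,0,0,-0.195,91.8,0,0,-0.001,0,0,-0.195,91.8,0,0,-0.001,0,0,-0.195,91.8],
)

```text
clock: 2.55
position: [0.544, 0.0596, 0.0514]
ee_rot: [2.283, 2.158, 0.001]
force: [0.0, 0.9, -0.1]
width: 0.995
gripper_force: 0.0
```

```bash
python3 st.py; python3 -c "
from h import *
cv2.imwrite('pics/s1.png',optics.get_image('scene')[100:330,100:450])"
```

```text
2.55 [0.544  0.0596 0.0514] [ 0.02    0.9051 -0.0887] yaw of tool y -0.05617808523415306 z [ 0.0008  0.0004 -1.    ]
```

View pics/s1.png

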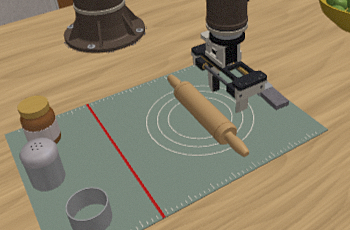

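The fingers are behind the pin at the right height, clear of the brush. I'll start pushing gently.

Emit:
arm_command(
  deltas=[0,0,0,-0.0004,-0.008,0,91.8,0,0,0,-0.0009,-0.016,0,91.8,0,0,0,-0.0012,-0.022,0,91.8,0,0,0,-0.0014,-0.025,0,91.8,0,0,0,-0.0015,-0.028,0,91.8,0,0,0,-0.0017,-0.031,0,91.8,0,0,0,-0.0019,-0.035,0,91.8,0,0,0,-0.0022,-0.04,0,91.8,0,0,0,-0.0025,-0.046,0,91.8,0,0,0,-0.0028,-0.051,0,91.8,0,0,0,-0.0031,-0.056,0,91.8,0,0,0,-0.0033,-0.06,0,91.8,0,0,0,-0.0035,-0.063,0,91.8,0,0,0,-0.0036,-0.065,0,91.8,0,0,0,-0.0036,-0.066,0,91.8],
)

```text
clock: 4.1
position: [0.54, -0.0072, 0.0507]
ee_rot: [-2.284, -2.157, -0.0]
force: [-0.8, -0.5, 0.5]
width: 0.996
gripper_force: 0.0
```

```bash
python3 st.py; python3 - <<'E'
from h import *
np.set_printoptions(precision=4,suppress=True)
for n in('top','scene'):
    for k,v in measure(n,f'pics/{n}2.png').items():
        if k!='mat':print(n,k,v)
E
```

```text
4.1 [ 0.54   -0.0072  0.0507] [-0.8493 -0.5082  0.4648] yaw of tool y -0.05714782115643438 z [-0.  0. -1.]
top red (array([ 0.5145, -0.2035]), array([ 0.9985, -0.0545], dtype=float32), np.float64(0.3901602315645308), np.float64(0.0034543834074860225))
top wood24 (array([ 0.3806, -0.3292]), array([ 0.0919, -0.9958], dtype=float32), np.float64(0.07722990094656523), np.float64(0.06592477182035128), array([471., 267.]), np.int32(737))
scene red (array([ 0.512 , -0.2033]), array([ 0.9985, -0.0556], dtype=float32), np.float64(0.3981749675964069), np.float64(0.005742788569406215))
scene wood4 (array([ 0.3324, -0.1462]), array([ 0.0901, -0.9959], dtype=float32), np.float64(0.3938523739748148), np.float64(0.06603187173922515), array([209., 191.]), np.int32(1377))
scene wood5 (array([0.477 , 0.1721]), array([ 0.9922, -0.1249], dtype=float32), np.float64(0.08939807972266112), np.float64(0.02136166607750714), array([346., 173.]), np.int32(152))
scene wood10 (array([ 0.5316, -0.042 ]), array([ 0.9963, -0.086 ], dtype=float32), np.float64(0.3403768369105467), np.float64(0.05822120956824291), array([292., 221.]), np.int32(2031))
```

View pics/top2.png

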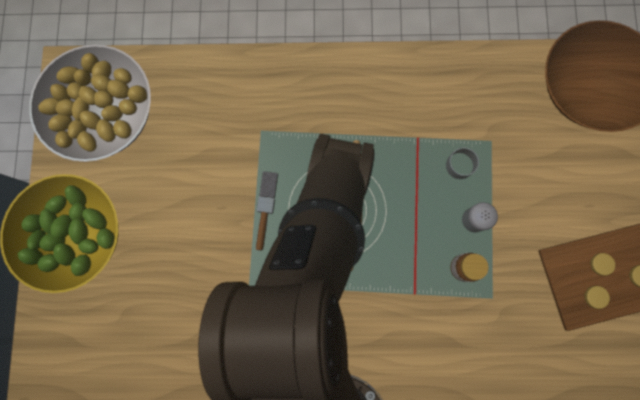

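The pin is rolling without wedging, and the force is about zero. It has gone 40 mm, and the scene view sees it well. I'll carry on to about 22 mm short of the line, ending slowly.

Emit:
arm_command(
  deltas=[0,0,0,-0.0001,-0.002,0,91.8,0,0,0,-0.0003,-0.005,0,91.8,0,0,0,-0.0005,-0.009,0,91.8,0,0,0,-0.0008,-0.015,0,91.8,0,0,0,-0.0012,-0.022,0,91.8,0,0,0,-0.0016,-0.03,0,91.8,0,0,0,-0.0021,-0.039,0,91.8,0,0,0,-0.0026,-0.048,0,91.8,0,0,0,-0.0032,-0.058,0,91.8,0,0,0,-0.0037,-0.068,0,91.8,0,0,0,-0.0043,-0.078,0,91.8,0,0,0,-0.0048,-0.088,0,91.8,0,0,0,-0.0054,-0.098,0,91.8,0,0,0,-0.0059,-0.107,0,91.8,0,0,0,-0.0063,-0.115,0,91.8,0,0,0,-0.0067,-0.122,0,91.8,0,0,0,-0.007,-0.128,0,91.8,0,0,0,-0.0073,-0.133,0,91.8,0,0,0,-0.0075,-0.136,0,91.8,0,0,0,-0.0076,-0.138,0,91.8],
)

```text
clock: 6.2
position: [0.5324, -0.1452, 0.0507]
ee_rot: [-2.284, -2.157, -0.0]
force: [-0.2, 0.6, 0.2]
width: 0.999
gripper_force: 0.0
```

```bash
python3 st.py; python3 - <<'E'
from h import *
np.set_printoptions(precision=4,suppress=True)
for n in('top','scene'):
    for k,v in measure(n,f'pics/{n}3.png').items():
        if k!='mat':print(n,k,v)
E
```

```text
6.2 [ 0.5324 -0.1452  0.0507] [-0.1712  0.591   0.2305] yaw of tool y -0.0570409953839935 z [-0.      0.0001 -1.    ]Traceback (most recent call last):
  File "<stdin>", line 4, in <module>
  File "h.py", line 32, in measure
    out['red']=line(cast(name,np.argwhere(red&(inside>0))[:,::-1],.003))
               ~~~~^^^^^^^^^^^^^^^^^^^^^^^^^^^^^^^^^^^^^^^^^^^^^^^^^^^^^
  File "h.py", line 18, in line
    vx,vy,_,_=cv2.fitLine(p[:,:2].astype(np.float32),cv2.DIST_HUBER,0,1e-3,1e-3).ravel()
              ~~~~~~~~~~~^^^^^^^^^^^^^^^^^^^^^^^^^^^^^^^^^^^^^^^^^^^^^^^^^^^^^^^
cv2.error: OpenCV(4.12.0) /io/opencv/modules/imgproc/src/linefit.cpp:50: error: (-215:Assertion failed) count > 0 in function 'fitLine2D_wods'
```

View pics/top3.png

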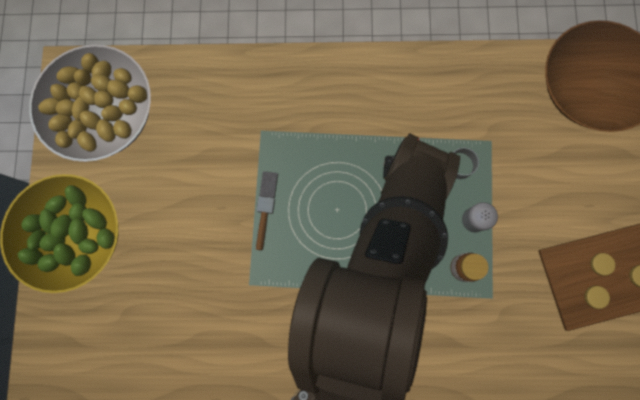

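Top view: the arm covers the pin around (415,200); everything else is where it was. I'll back off and clear the view to measure.

Emit:
arm_command(
  deltas=[0,0,0,0.0,0.01,0,91.8,0,0,0,0.0015,0.03,0,91.8,0,0,0,0.002,0.04,0.03,91.8,0,0,0,0.002,0.06,0.07,91.8,0,0,0,0.002,0.1,0.1,91.8,0,0,0,0.002,0.15,0.1,91.8,0,0,0,0.002,0.2,0.1,91.8,0,0,0,0.002,0.25,0.1,91.8,0,0,0,0.002,0.3,0.1,91.8,0,0,0,0.002,0.3,0.1,91.8,0,0,0,0.002,0.3,0.1,91.8],
)

```text
clock: 7.35
position: [0.5335, 0.1576, 0.1505]
ee_rot: [-2.278, -2.162, 0.0]
force: [0.2, -0.4, -0.8]
width: 0.999
gripper_force: 0.0
```

```bash
python3 st.py; cat > m2.py <<'E'
from h import *
import sys
np.set_printoptions(precision=4,suppress=True)
# red line pose from the first clear picture, pin now (window about the line), top camera
nm=sys.argv[1]
red=masks(cv2.imread('pics/top0.png'))[0];red[:130]=0;red[300:]=0;red[:,:400]=0;red[:,430:]=0
lm,ld,ll,_=line(cast('top',np.argwhere(red)[:,::-1],.003));n=np.array([-ld[1],ld[0]])
im=optics.get_image('top');cv2.imwrite(f'pics/{nm}.png',im)
w=masks(im)[1];w[:120]=0;w[300:]=0;w[:,:330]=0;w[:,443:]=0
m=big(w);u,v=np.where(m)[::-1]
L=[];Rr=[]
for r in range(v.min()+2,v.max()-1):
    c=u[v==r];L.append((c.min()-.5,r));Rr.append((c.max()+.5,r))
# silhouettes at axis height: mean of the two edges
p=cast('top',(np.array(L)+np.array(Rr))/2,.028);pm,pd,pl,_=line(p)
allp=line(cast('top',np.c_[u,v],.028))
print('pin',pm,pd,'len',allp[2],'wid',allp[3],'dist to line',(pm-lm)@n,'along',(pm-lm)@ld,'yaw err',np.arctan2(pd[1],pd[0])-np.arctan2(ld[1],ld[0]))
vis=masks(im)[0];print('line',lm,ld,ll)
E
python3 m2.py top4
```

```text
7.35 [0.5335 0.1576 0.1505] [ 0.1733 -0.3737 -0.817 ] yaw of tool y -0.0523487372689838 z [-0.0006  0.0002 -1.    ]
pin [ 0.5555 -0.1845] [ 0.9974 -0.0718] len 0.3990140684176764 wid 0.28731917015434066 dist to line 0.021264572976128084 along 0.039719669863593966 yaw err -0.017625608
line [ 0.5147 -0.2036] [ 0.9985 -0.0542] 0.395263127762149
```

View pics/top4.png

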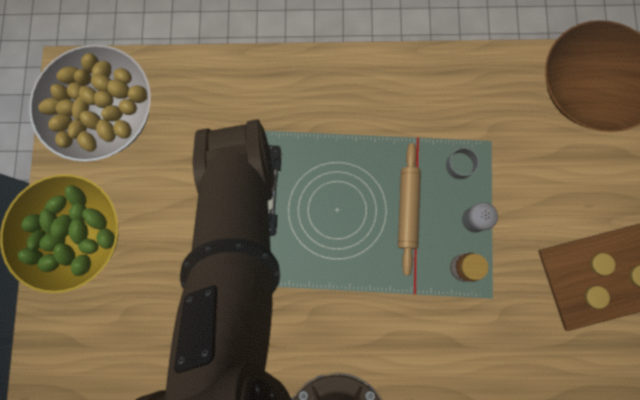

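Top view: the pin lies from (411,145) to (406,275), just left of the red line. My mask took in some table, so I'll narrow it.

```bash
sed -i 's/w\[:120\]=0;w\[300:\]=0/w[:140]=0;w[290:]=0/;s/w\[:,:330\]/w[:,:385]/' m2.py; python3 m2.py top5
```

```text
pin [ 0.5314 -0.1828] [ 0.9974 -0.0717] len 0.3381724686358024 wid 0.048412786845865585 dist to line 0.021641229148181017 along 0.015615011726110758 yaw err -0.017497897
line [ 0.5147 -0.2036] [ 0.9985 -0.0542] 0.395263127762149
```

The pin is 21.6 mm short of the line and still turned -0.0175 rad from it, because the push does not yaw it. I'll put the open fingers diagonally either side of the barrel and give a small yaw nudge with the two tips, then finish the roll.

Emit:
arm_command(
  deltas=[0,0,-0.679,-0.002,-0.34,0,91.8,0,0,-0.679,-0.002,-0.34,0,91.8,0,0,-0.679,-0.002,-0.34,0,91.8,0,0,-0.679,-0.002,-0.34,0,91.8,0,0,-0.679,-0.002,-0.34,0,91.8,0,0,-0.679,-0.002,-0.34,0,91.8,0,0,-0.679,-0.002,-0.34,0,91.8,0,0,-0.679,-0.002,-0.34,0,91.8,0,0,-0.679,-0.002,-0.34,0,91.8,0,0,-0.679,-0.002,-0.34,0,91.8,0,0,-0.679,-0.002,-0.34,0,91.8],
)

```text
clock: 8.55
position: [0.5325, -0.1836, 0.1506]
ee_rot: [-3.061, -0.701, -0.0]
force: [0.4, 0.5, 0.5]
width: 1.001
gripper_force: 0.0
```

```bash
python3 st.py
```

```text
8.55 [ 0.5325 -0.1836  0.1506] [0.3677 0.4867 0.4579] yaw of tool y -1.1208144881369244 z [-0.0002  0.001  -1.    ]
```

Emit:
arm_command(
  deltas=[0,0,0,-0.001,0.0005,-0.03,91.8,0,0,0,-0.001,0.0005,-0.06,91.8,0,0,0,-0.001,0.0005,-0.08,91.8,0,0,0,-0.001,0.0005,-0.093,91.8,0,0,0,-0.001,0.0005,-0.1,91.8,0,0,0,-0.001,0.0005,-0.1,91.8,0,0,0.05,-0.001,0.0005,-0.1,91.8,0,0,0.1,-0.001,0.0005,-0.1,91.8,0,0,0.13,-0.001,0.0005,-0.1,91.8,0,0,0.15,-0.001,0.0005,-0.1,91.8,0,0,0.16,-0.001,0.0005,-0.1,91.8,0,0,0.165,-0.001,0.0005,-0.1,91.8,0,0,0.17,-0.001,0.0005,-0.1,91.8,0,0,0.17,-0.001,0.0005,-0.1,91.8],
)

```text
clock: 9.95
position: [0.5314, -0.1845, 0.0508]
ee_rot: [2.943, 1.098, 0.0]
force: [0.8, -1.4, 0.1]
width: 0.998
gripper_force: 0.0
```

```bash
python3 st.py; python3 - <<'E'
from h import *
im=optics.get_image('scene');cv2.imwrite('pics/s6.png',cv2.resize(im[130:350,60:360],None,fx=2,fy=2))
print(sensors.observe()['ft_torque'])
E
```

```text
9.95 [ 0.5314 -0.1845  0.0508] [ 0.7547 -1.3532  0.0786] yaw of tool y -0.8565699510905916 z [ 0.     -0.0001 -1.    ]
[-0.11403768  0.13477356  0.01151149]
```

View pics/s6.png

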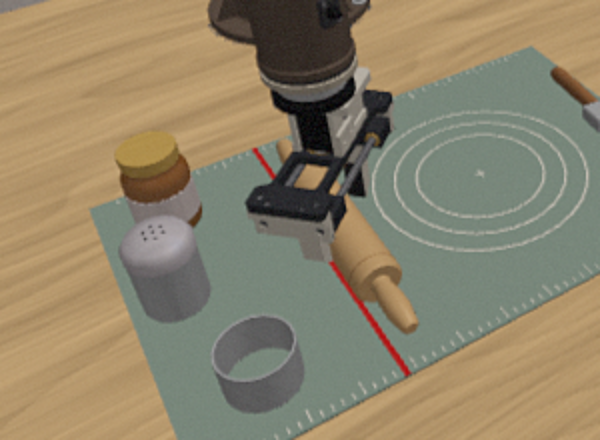

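The tips straddle the barrel diagonally, clear of the ring and shaker. I'll turn slowly to the nominal angle.

Emit:
arm_command(
  deltas=[0,0,0.006,0,0,0,91.8,0,0,0.012,0,0,0,91.8,0,0,0.018,0,0,0,91.8,0,0,0.022,0,0,0,91.8,0,0,0.025,0,0,0,91.8,0,0,0.0275,0,0,0,91.8,0,0,0.0275,0,0,0,91.8,0,0,0.0275,0,0,0,91.8],
)

```text
clock: 10.8
position: [0.5315, -0.1845, 0.0508]
ee_rot: [2.919, 1.161, 0.0]
force: [0.6, 0.6, -0.4]
width: 0.997
gripper_force: 0.4
```

```bash
python3 st.py; python3 - <<'E'
from h import *
print(sensors.observe()['ft_torque'])
E
```

```text
10.8 [ 0.5315 -0.1845  0.0508] [ 0.5849  0.6427 -0.3916] yaw of tool y -0.8134147242313167 z [ 0.0001 -0.     -1.    ]
[ 0.00880596  0.07035841 -0.00849746]
```

Emit:
arm_command(
  deltas=[0,0,0.003,0,0,0,91.8,0,0,0.006,0,0,0,91.8,0,0,0.009,0,0,0,91.8,0,0,0.012,0,0,0,91.8,0,0,0.012,0,0,0,91.8],
)

```text
clock: 11.3
position: [0.5314, -0.1846, 0.0508]
ee_rot: [2.908, 1.189, -0.0]
force: [-0.6, 0.5, 0.6]
width: 1.003
gripper_force: 0.6
```

```bash
python3 st.py; python3 - <<'E'
from h import *
print(sensors.observe()['ft_torque'],sensors.observe()['gripper_force'])
E
```

```text
11.3 [ 0.5314 -0.1846  0.0508] [-0.574   0.5005  0.5725] yaw of tool y -0.7943290950647008 z [ 0. -0. -1.]
[-0.07600673  0.14167    -0.06590167] 0.5757125682430342
```

Contact torque appears (-0.07 N m). I'll unwind, lift, clear the view and measure.

Emit:
arm_command(
  deltas=[0,0,-0.05,0,0,0,91.8,0,0,-0.12,0,0,0,91.8,0,0,-0.15,0,0,0.04,91.8,0,0,-0.15,0,0,0.08,91.8,0,0,-0.1,0,0.03,0.1,91.8,0,0,0.0,0,0.08,0.1,91.8,0,0,0.09,0,0.13,0.1,91.8,0,0,0.18,0,0.18,0.1,91.8,0,0,0.27,0.002,0.23,0.1,91.8,0,0,0.36,0.002,0.28,0.1,91.8,0,0,0.45,0.002,0.33,0.1,91.8,0,0,0.471,0.002,0.34,0.1,91.8,0,0,0.471,0.002,0.34,0.1,91.8],
)

```text
clock: 12.6
position: [0.533, 0.1579, 0.1505]
ee_rot: [-2.276, -2.164, -0.0]
force: [0.4, -0.2, -0.0]
width: 1.001
gripper_force: 0.0
```

```bash
python3 st.py;  python3 m2.py top7
```

```text
12.6 [0.533  0.1579 0.1505] [ 0.4324 -0.203  -0.012 ] yaw of tool y -0.05023588553862187 z [-0.0003  0.0006 -1.    ]
pin [ 0.526  -0.1833] [ 0.9986 -0.0534] len 0.33061732887564205 wid 0.04858439619105001 dist to line 0.020849124489661138 along 0.010215984562563495 yaw err 0.00078589097
line [ 0.5147 -0.2036] [ 0.9985 -0.0542] 0.395263127762149
```

The yaw error is now 0.0008 rad and the pin is 20.8 mm short. I'll go back behind it for the final slow roll.

Emit:
arm_command(
  deltas=[0,0,-0.002,-0.001,-0.05,0,91.8,0,0,-0.002,-0.002,-0.1,0,91.8,0,0,-0.002,-0.003,-0.15,0,91.8,0,0,-0.002,-0.004,-0.2,0,91.8,0,0,-0.002,-0.004,-0.24,0,91.8,0,0,-0.002,-0.004,-0.27,0,91.8,0,0,-0.002,-0.004,-0.283,0,91.8,0,0,-0.002,-0.004,-0.286,-0.03,91.8,0,0,-0.002,-0.004,-0.286,-0.06,91.8,0,0,-0.002,-0.004,-0.286,-0.08,91.8,0,0,-0.002,-0.004,-0.286,-0.094,91.8,0,0,-0.002,-0.004,-0.286,-0.1,91.8,0,0,-0.002,-0.004,-0.286,-0.1,91.8,0,0,-0.002,-0.004,-0.286,-0.1,91.8],
)

```text
clock: 14.05
position: [0.5299, -0.1308, 0.0515]
ee_rot: [2.284, 2.155, 0.001]
force: [0.1, 0.3, -0.0]
width: 1.0
gripper_force: 0.0
```

```bash
cat >> st.py <<'E'
n=np.array([.0542,.9985]);print('dist',(s['position'][:2]-[.5147,-.2036])@n)
E
python3 st.py
```

```text
14.05 [ 0.5299 -0.1308  0.0515] [ 0.072   0.3403 -0.0085] yaw of tool y -0.05823177556913752 z [ 0.0011 -0.0002 -1.    ]
dist 0.07354479007233573
```

Emit:
arm_command(
  deltas=[0,0,0.002,-0.0002,-0.004,0,91.8,0,0,0.002,-0.0005,-0.009,0,91.8,0,0,0.002,-0.0007,-0.0125,0,91.8,0,0,0.002,-0.0008,-0.014,0,91.8,0,0,0.002,-0.0008,-0.0155,0,91.8,0,0,0.002,-0.0009,-0.017,0,91.8,0,0,0.002,-0.001,-0.0185,0,91.8,0,0,0.002,-0.0011,-0.02,0,91.8,0,0,0.002,-0.0012,-0.0215,0,91.8,0,0,0.002,-0.0013,-0.023,0,91.8,0,0,0.002,-0.0013,-0.0245,0,91.8,0,0,0.002,-0.0014,-0.026,0,91.8,0,0,0.002,-0.0015,-0.0275,0,91.8,0,0,0.002,-0.0016,-0.029,0,91.8,0,0,0.002,-0.0017,-0.0305,0,91.8,0,0,0.002,-0.0017,-0.032,0,91.8,0,0,0.002,-0.0018,-0.0333,0,91.8,0,0,0.002,-0.0019,-0.0345,0,91.8,0,0,0.002,-0.002,-0.0355,0,91.8,0,0,0.002,-0.002,-0.036,0,91.8],
)

```text
clock: 16.05
position: [0.5274, -0.1666, 0.0507]
ee_rot: [2.281, 2.16, -0.0]
force: [-0.5, 0.4, 0.1]
width: 1.001
gripper_force: 0.0
```

```bash
python3 st.py
```

```text
16.05 [ 0.5274 -0.1666  0.0507] [-0.4624  0.3786  0.1011] yaw of tool y -0.05472781337853332 z [-0. -0. -1.]
dist 0.03761220784703062
```

Emit:
arm_command(
  deltas=[0,0,0,0,0.005,0,91.8,0,0,0,0.0015,0.03,0,91.8,0,0,0,0.002,0.04,0.03,91.8,0,0,0,0.002,0.06,0.07,91.8,0,0,0,0.002,0.1,0.1,91.8,0,0,0,0.002,0.15,0.1,91.8,0,0,0,0.002,0.2,0.1,91.8,0,0,0,0.002,0.25,0.1,91.8,0,0,0,0.002,0.3,0.1,91.8,0,0,0,0.002,0.325,0.1,91.8,0,0,0,0.002,0.325,0.1,91.8],
)

```text
clock: 17.15
position: [0.5285, 0.1643, 0.1504]
ee_rot: [-2.272, -2.167, -0.002]
force: [-0.3, 0.6, -1.5]
width: 1.0
gripper_force: 0.0
```

```bash
python3 st.py;  python3 m2.py top8
```

```text
17.15 [0.5285 0.1643 0.1504] [-0.3222  0.5804 -1.4616] yaw of tool y -0.04695080408690627 z [-0.0005  0.002  -1.    ]
dist 0.36814132918289993
pin [ 0.5285 -0.2013] [ 0.9986 -0.053 ] len 0.3414630759127753 wid 0.04875637077131453 dist to line 0.003031925911671161 along 0.013687128554552282 yaw err 0.001212459
line [ 0.5147 -0.2036] [ 0.9985 -0.0542] 0.395263127762149
```

3 mm remain, with the pin square to the line (0.001 rad). From that, contact offset is 34.6 mm. One last creep.

Emit:
arm_command(
  deltas=[0,0,0,0,-0.05,0,91.8,0,0,0,0,-0.1,0,91.8,0,0,0,0,-0.15,0,91.8,0,0,0,0,-0.2,0,91.8,0,0,0,0,-0.25,0,91.8,0,0,0,0,-0.28,0,91.8,0,0,0,0,-0.295,0,91.8,0,0,0,0,-0.3,-0.03,91.8,0,0,0,0,-0.3,-0.06,91.8,0,0,0,0,-0.3,-0.08,91.8,0,0,0,0,-0.3,-0.094,91.8,0,0,0,0,-0.3,-0.1,91.8,0,0,0,0,-0.3,-0.1,91.8,0,0,0,0,-0.3,-0.1,91.8,0,0,0,0,-0.3,-0.1,91.8,0,0,0,0,-0.3,-0.1,91.8],
)

```text
clock: 18.8
position: [0.53, -0.1415, 0.0515]
ee_rot: [2.28, 2.159, 0.002]
force: [-0.2, -0.2, 0.1]
width: 1.001
gripper_force: 0.0
```

```bash
python3 st.py
```

```text
18.8 [ 0.53   -0.1415  0.0515] [-0.2474 -0.1998  0.0647] yaw of tool y -0.05453206697401298 z [ 0.0015 -0.0001 -1.    ]
dist 0.06278577449440495
```

Emit:
arm_command(
  deltas=[0,0,0,-0.0003,-0.006,0,91.8,0,0,0,-0.0007,-0.013,0,91.8,0,0,0,-0.001,-0.018,0,91.8,0,0,0,-0.0011,-0.021,0,91.8,0,0,0,-0.0012,-0.0225,0,91.8,0,0,0,-0.0013,-0.0235,0,91.8,0,0,0,-0.0013,-0.0243,0,91.8,0,0,0,-0.0013,-0.025,0,91.8,0,0,0,-0.0014,-0.0256,0,91.8,0,0,0,-0.0014,-0.0262,0,91.8,0,0,0,-0.0014,-0.0268,0,91.8,0,0,0,-0.0015,-0.0274,0,91.8,0,0,0,-0.0015,-0.0279,0,91.8,0,0,0,-0.0015,-0.0282,0,91.8,0,0,0,-0.0015,-0.0282,0,91.8],
)

```text
clock: 20.3
position: [0.5279, -0.1698, 0.0508]
ee_rot: [2.281, 2.16, 0.0]
force: [0.5, 0.6, 0.7]
width: 0.998
gripper_force: 0.0
```

```bash
python3 st.py
```

```text
20.3 [ 0.5279 -0.1698  0.0508] [0.49   0.6282 0.7255] yaw of tool y -0.05475229124960489 z [ 0.0001 -0.     -1.    ]
dist 0.034476433542799126
```

Emit:
arm_command(
  deltas=[0,0,0,0,0.005,0,91.8,0,0,0,0.0015,0.03,0,91.8,0,0,0,0.002,0.04,0.03,91.8,0,0,0,0.002,0.06,0.07,91.8,0,0,0,0.002,0.1,0.1,91.8,0,0,0,0.002,0.15,0.1,91.8,0,0,0,0.002,0.2,0.1,91.8,0,0,0,0.002,0.25,0.1,91.8,0,0,0,0.002,0.3,0.1,91.8,0,0,0,0.002,0.325,0.1,91.8,0,0,0,0.002,0.325,0.1,91.8,0,0,0,0.002,0.325,0.1,91.8],
)

```text
clock: 21.5
position: [0.5295, 0.1557, 0.1506]
ee_rot: [2.28, 2.162, -0.001]
force: [-0.4, -1.5, 0.5]
width: 1.002
gripper_force: 0.0
```

```bash
python3 st.py;  python3 m2.py top9; python3 m2.py top10
```

```text
21.5 [0.5295 0.1557 0.1506] [-0.3928 -1.5141  0.4919] yaw of tool y -0.05310857796072524 z [-0.0003 -0.0005 -1.    ]
dist 0.35952488712064906
pin [ 0.5272 -0.2042] [ 0.9986 -0.0531] len 0.3434767355450157 wid 0.04857162610466176 dist to line 3.834155664820144e-05 along 0.012525538104343679 yaw err 0.0011592805
line [ 0.5147 -0.2036] [ 0.9985 -0.0542] 0.395263127762149
pin [ 0.5284 -0.2043] [ 0.9986 -0.0532] len 0.3410882841019298 wid 0.0483440578650938 dist to line 1.3008051745054693e-05 along 0.013751453436685145 yaw err 0.0009794459
line [ 0.5147 -0.2036] [ 0.9985 -0.0542] 0.395263127762149
```

View pics/top9.png

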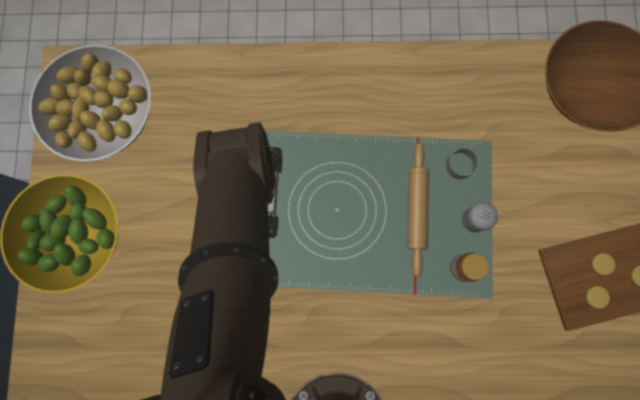

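The pin lies on the line, with red showing at both ends (418,140) and (415,285). It measures under 0.1 mm off and 0.001 rad. The ring, shaker and jar haven't moved; the arm hides the brush in this view.

```bash
python3 -c "
from cell import arm
print(arm.sign_off())"
```

```text
the job is handed in; nothing more can be done
None
```

I rolled the pin to the red line and handed the job in: it rests within about 0.1 mm and 0.001 rad of the line, after one in-place 1° turn with both fingertips to square it. The ring, shaker and jar stayed put, and the arm hid the brush in the last picture but never came near it.

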